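Fit the wheel head on the decorating wheel and set up a candlestick to paint

ROBOT

A 6-joint arm with a two-finger parallel gripper is mounted at the origin on the work surface. World frame = base frame: x ahead of the robot, y to its left, z up, the work surface at z = 0. Lengths are in m, angles in degrees, forces in N, time in s.
With the tool pointing down it reaches from about 0.2 to 0.875 m from the base axis. Payload 3.4 kg.
Tool frame: the origin (TCP) lies at the very end of the fingers, on their centre line; the grasp point (between the pads) lies 19 mm behind it; z points along the fingers, y is the line along which they close (so a half turn about z gives the same grasp; the last joint's range is limited). The gripper opens to 94 mm and grips with 3 to 60 N. Pads are 16 mm wide; open, the fingers measure 119 mm over their backs; the gripper's body (75 mm by 177 mm) begins 78 mm behind the grasp point.
Start: joints at [60.504, 15.808, 86.224, -0, 77.962, -6.933], TCP at [0.221, 0.531, 0.205] pointing down, gripper open.
Joint ranges: [-165.64, 165.64], [-43.16, 119.46], [12.63, 154.43], [-67.54, 247.53], [6.08, 155.33], [-154.97, 154.97]. Speed limits (degrees/s): [147.25, 147.25, 180, 180, 180, 180].

INTERFACE

Orientations are given as a 3x3 rotation matrix whose columns are the frame's x, y, z axes.
In Python, from rig import status, cams, ctrl gives the robot as it stands.
- The arm moves only by the shell command python3 -m pendant 'ROWS' [FORCE]. ROWS is JSON, a list of rows, each a list of 3 entries, a list of its own where there are three numbers: the finger opening in cm, from 0 to 9.4, then the shift along the tool's x, y, z in cm, then the turn, a rotation vector about the tool's x, y, z in degrees. A call has 1 to 8 rows; each row is the pose to reach, as a shift and turn from the pose commanded when the call began, along the tool's axes at that moment; what a row does not reach only later rows make up. A row lasts 1/10 s, in which the tool goes at most 50 mm and 8.59 degrees, less where a joint would pass 70% of its speed; a pose out of reach is approached as far as the arm can. A call with a gripper value outside its range is refused whole. The fingers move at their own pace and stop on an object; FORCE is the grip in N (left out, the last holds). Time passes only in rows, so rows that repeat a pose let the fingers close. It gives the time, the measured TCP pose, the force, the opening and the grip force at its end, in the units of the state.
- status.sense(): the state, without advancing time (a new reading comes with each control period).
- cams.get_image(name): name is "scene" or "top" or "wrist"; returns (picture, depth): 480x640x3 uint8, blue, green, red; 480x640 float32, m along the optical axis (not along the pixel's ray), 0 where there is no reading.
- cams.camera_model(name): a dict with "intrinsics" (3x3 intrinsics, pixels), "distortion" ([k1, k2, p1, p2, k3] as OpenCV has them; the pictures are not rectified), "T" (4x4, takes a point from camera to world coordinates); the wrist camera has in their place "tool_from_camera" (4x4, takes a point from camera to tool coordinates, whose origin is the TCP and whose axes are the flange's). Camera axes: x right, y down, z forward; pixel columns grow to the right and rows downward; lengths in m; the calibration is good to about 2 mm. A picture is of the moment at which its call begins: read the wrist's pose just before it. camera_model takes no time and is no camera call.
- ctrl.close_job(): hands the job in; it is judged then, once.
The state is a dict: "time_s": time; "q": joint angles; "joint_vel": joint speeds; "tau": joint torques, N m; "tool_pos": TCP position; "tool_rot": TCP orientation; "ft_force": force on the tool from outside, world axes, zero at the start; "torque": the same for the moment, N m; "opening": finger opening in m; "grip_force": force on a finger pad.
Only numpy, scipy, OpenCV 4.12 (cv2) and the standard library are available. Lean on these libraries where they do the work, as an engineer would, in place of code of your own. Each camera call takes 0.05 s, during which the arm holds its last target. There are 200 camera calls.

TASK

Get the decorating wheel ready: lower the larger wheel head, the one with the drive slot, over the spindle, turn it gently until the slot drops over the drive pin, and let it sit fully home and level on the collar without forcing it. Then stand the bare-wood candlestick upright in the middle of that head, ready to be painted, let go of everything and leave the other things where they are.

Things in the scene. Friction and masses are not known exactly. Their poses are not given: they have to be found in the camera images.
- head: The larger wheel head: loose aluminium disc, 62 mm in diameter, 16 mm thick, about 0.12 kg, lying flat, two thin dark rings on top. Origin at the centre of its underside, z up. An 11.4 mm bore goes through its centre, countersunk below to 15.6 mm; a drive slot 7.4 mm wide goes through along the head's own +x, 14 to 24 mm off the centre.
- slot (a point): Middle of the head's drive slot, at the underside, 19 mm from the head's centre; axes as head.
- seat (a point): Centre of the flat top of the wheel's dark drive collar (52 mm across), on the spindle axis, 106 mm above the table; axes as wheel. Out of the collar rise the steel spindle (10 mm in diameter, 15 mm high, chamfered end) and the brass drive pin (6 mm in diameter, 6 mm high, 19 mm off the axis). A head over the spindle but not over the pin rests on the pin, 6 mm too high.
- wheel: The fixed decorating wheel: white housing 228 x 190 mm, 56 mm high, blue round splash pan (158 mm across, rim 98 mm up). Origin on the spindle axis at table height; x points away from the control panel, z up. The spindle turns with collar and pin, held by its motor (0.08 N m), greased: a light press turns only the head. Pin angle not reported: it was left on the +x side, up to 0.9 rad either way.
- candlestick: The bare-wood candlestick, loose, 58 mm high, 0.06 kg, standing upright. Origin at the centre of its underside, z up. Foot 54 mm in diameter, neck 27 mm (14 to 30 mm up), cup 38 mm in diameter from 37 mm up to the top.
- small_head: Bystander: a smaller aluminium disc, 45 mm in diameter, 14 mm thick, with a bore but no slot. Origin at the centre of its underside.
- painted: Bystander: a candlestick of the same shape, painted white and blue. Origin at the centre of its underside.
- red_paint: Bystander: red paint jar, 50 mm in diameter, 48 mm high. Origin at the centre of its underside.
- yellow_paint: Bystander: yellow paint jar, 50 mm in diameter, 48 mm high. Origin at the centre of its underside.
- varnish: Bystander: varnish tin with a green band, 58 mm in diameter, 55 mm high. Origin at the centre of its underside.
- brush: Bystander: paint brush lying flat, 170 mm long. Origin under its middle.
- sponge_block: Bystander: grey sanding block, 70 x 45 x 25 mm. Origin at the centre of its underside.
There are look-alikes about, which are no part of the job. What is shaped like the candlestick but purple is not meant.

How it is judged (in metres and radians):
On the way, in this order (a step that is already met when the one before it is completed fails the run):
1. the larger head is over the spindle and the drive pin and fully home on the collar, level (z of head in the frame of seat between -0.002 and 0.002 m and horizontal distance between head and seat below 0.003 m and angle between head's own z axis and vertical below 0.05 rad), for 0.2 s.
2. the bare-wood candlestick stands on the head, near its middle (z of candlestick in the frame of head between 0.013 and 0.019 m and horizontal distance between candlestick and head below 0.007 m and angle between candlestick's own z axis and vertical below 0.06 rad), for 0.2 s.
At the end, for the whole second after the job is handed in: The larger head lies level (0.05 rad) and fully home on the collar: underside within 2 mm of the seat, centre within 3 mm of the spindle axis, drive pin in its slot; the bare-wood candlestick stands upright on it, within 7 mm of its centre; both released and at rest (all of step 1 and all of step 2 and linear speed of each of head, candlestick below 0.02 m/s); the robot touches nothing.
It fails at once if the head is forced: more than 40 N between the head and the wheel (contact force between head and wheel above 40 N).
It fails at once if one of the other things on the table is moved by more than 20 mm (distance of any of small_head, painted, red_paint, yellow_paint, varnish, brush, sponge_block from where it was at the start of the episode above 0.02 m).
It also fails if it takes over 72 s, if anything falls off the work surface, if the arm or the gripper's body presses on something with over 40 N, if the wrist force passes 120 N, or if a joint passes its speed limit or range.

## Working session

There is one attempt and no reset: what is moved stays moved. The work goes in short steps, Python scripts to look and compute and a shell command to move; the robot and the scene stay as the last step left them, time stands still between calls to the robot, and variables do not carry over. Pictures are saved under pics/ and viewed, at most 10 in all, crops included, and the job is handed in when it is done.

```bash
mkdir -p pics; ls; cat > h.py <<'E'
import numpy as np, cv2
from rig import status, cams, ctrl
def grab(name):
    s=status.sense(); im,d=cams.get_image(name); m=cams.camera_model(name)
    K=np.array(m["intrinsics"]);D=np.array(m["distortion"])
    if name=="wrist":
        W=np.eye(4);W[:3,:3]=np.array(s["tool_rot"]);W[:3,3]=s["tool_pos"];T=W@np.array(m["tool_from_camera"])
    else: T=np.array(m["T"])
    return im,d,K,D,T
def plane(px,z,K,D,T):
    p=cv2.undistortPoints(np.array(px,float).reshape(-1,1,2),K,D).reshape(-1,2)
    r=np.c_[p,np.ones(len(p))]@T[:3,:3].T; o=T[:3,3]
    return o+r*((z-o[2])/r[:,2])[:,None]
def pts(d,K,D,T):
    v,u=np.mgrid[0:480,0:640]
    p=cv2.undistortPoints(np.stack([u,v],-1).reshape(-1,1,2).astype(float),K,D).reshape(480,640,2)
    P=np.dstack([p*d[...,None],d])
    return P@T[:3,:3].T+T[:3,3]
E
python3 - <<'E'
from h import *
for n in ["scene","top"]:
    im,d,K,D,T=grab(n); cv2.imwrite(f"pics/{n}.png",im); np.savez(f"{n}.npz",im=im,d=d,K=K,D=D,T=T); print(n,T.round(3).tolist())
s=status.sense();print(s)
print(cams.camera_model("wrist"))
E
```

```text
pics
scene [[0.436, 0.551, -0.712, 1.331], [0.9, -0.246, 0.361, -0.368], [0.024, -0.798, -0.603, 0.734], [0.0, 0.0, 0.0, 1.0]]
top [[0.029, -0.981, 0.192, 0.358], [-1.0, -0.031, -0.007, 0.045], [0.012, -0.192, -0.981, 1.221], [0.0, 0.0, 0.0, 1.0]]
{'time_s': 0.1, 'q': array([ 6.05054156e+01,  1.58438845e+01,  8.62851995e+01,  1.79668926e-03,
        7.79628582e+01, -6.93172808e+00]), 'joint_vel': array([ 0.10972947, -0.00537099, -0.20247339,  0.09806144, -0.0041578 ,
        0.05855089]), 'tau': array([ 2.92812139e-03, -4.05454874e+01, -2.37778491e+01,  7.02737225e-02,
        2.98894511e-02, -3.70227326e-05]), 'tool_pos': array([0.22036652, 0.53056587, 0.20471163]), 'tool_rot': array([[-9.23456544e-01,  3.83702156e-01, -8.16750885e-04],
       [ 3.83702960e-01,  9.23455537e-01, -1.38162927e-03],
       [ 2.24098999e-04, -1.58926432e-03, -9.99998712e-01]]), 'ft_force': array([-0.61088709,  0.04573984, -1.2237101 ]), 'torque': array([ 0.03228455, -0.01480209,  0.01658683]), 'grip_force': 0.0, 'opening': 0.09398626292451542}
{'intrinsics': array([[347.13374916,   0.        , 314.37082982],
       [  0.        , 347.13374916, 240.47515716],
       [  0.        ,   0.        ,   1.        ]]), 'distortion': array([-0.04107269,  0.        ,  0.        ,  0.        ,  0.        ]), 'tool_from_camera': array([[ 2.32293408e-04, -9.65967376e-01, -2.58663824e-01,
         7.32334702e-02],
       [ 9.99999752e-01,  5.23372860e-05,  7.02600144e-04,
        -4.45824060e-04],
       [-6.65151055e-04, -2.58663923e-01,  9.65967149e-01,
        -1.79366732e-01],
       [ 0.00000000e+00,  0.00000000e+00,  0.00000000e+00,
         1.00000000e+00]])}
```

View pics/top.png

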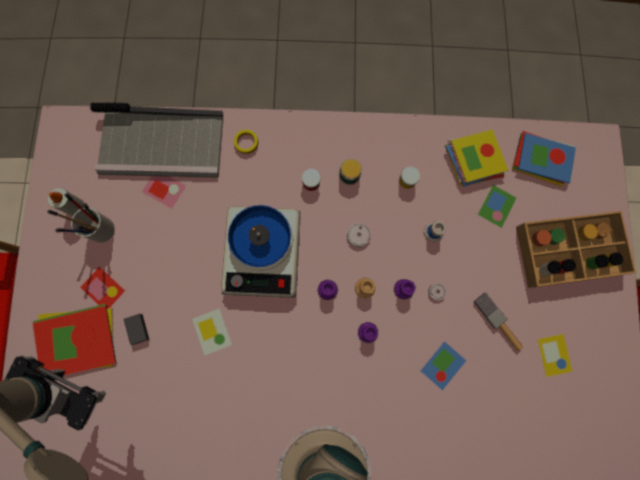

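View pics/scene.png

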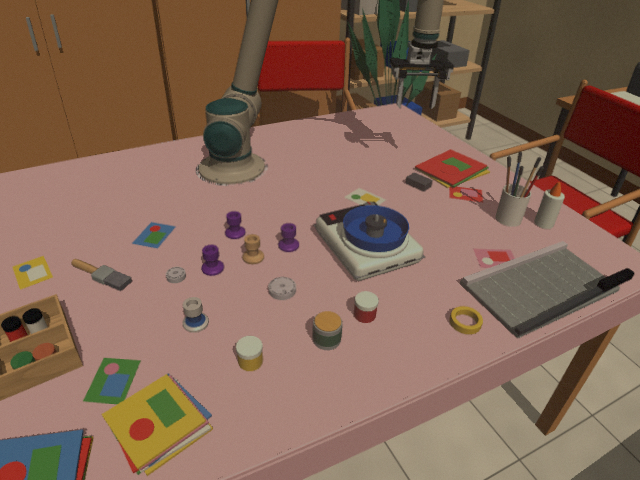

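The top view shows the wheel with its pan at (260,237). There are two aluminium discs: (359,235) is larger with a slot mark, and (437,292) is small. The candlestick shapes are bare wood at (366,287), purple at (328,290), (404,289) and (368,332), and white/blue painted at (436,231). By colour and size, the ones I want are the disc at (359,235) and the wooden one at (366,287). I'll confirm both with a crop.

```bash
python3 - <<'E'
from h import *
t=np.load("top.npz");im=t["im"];c=(t["K"],t["D"],t["T"])
crop=lambda x,y,w,h,f:cv2.resize(im[y:y+h,x:x+w],None,fx=f,fy=f,interpolation=cv2.INTER_CUBIC)
a=np.vstack([crop(215,190,100,75,4),crop(325,210,100,75,4)]);b=crop(310,215,135,125,3)
cv2.imwrite("pics/crop.png",cv2.convertScaleAbs(np.hstack([a,cv2.copyMakeBorder(crop(325,265,100,75,4),0,300,0,0,0)]),alpha=1.8))
for n,p,z in [("head",(359,235),.016),("wood",(366,287),.05),("wheel",(260,236),.11),("small",(437,292),.014),("painted",(436,231),.05),("p1",(328,290),.05),("p2",(404,289),.05),("p3",(368,332),.05),("pan",(260,237),.098)]:
    print(n,plane([p],z,*c).round(3))
P=pts(t["d"],*c); 
for u,v in [(352,240),(366,280),(260,220),(260,236)]: print(P[v,u].round(3))
E
```

```text
head [[ 0.602 -0.076  0.016]]
wood [[ 0.462 -0.092  0.05 ]]
wheel [[0.573 0.175 0.11 ]]
small [[ 0.457 -0.282  0.014]]
painted [[ 0.612 -0.273  0.05 ]]
p1 [[0.451 0.004 0.05 ]]
p2 [[ 0.459 -0.188  0.05 ]]
p3 [[ 0.35  -0.098  0.05 ]]
pan [[0.573 0.176 0.098]]
[ 0.588 -0.057  0.016]
[ 0.479 -0.091  0.057]
[0.622 0.182 0.068]
[0.573 0.175 0.107]
```

View pics/crop.png

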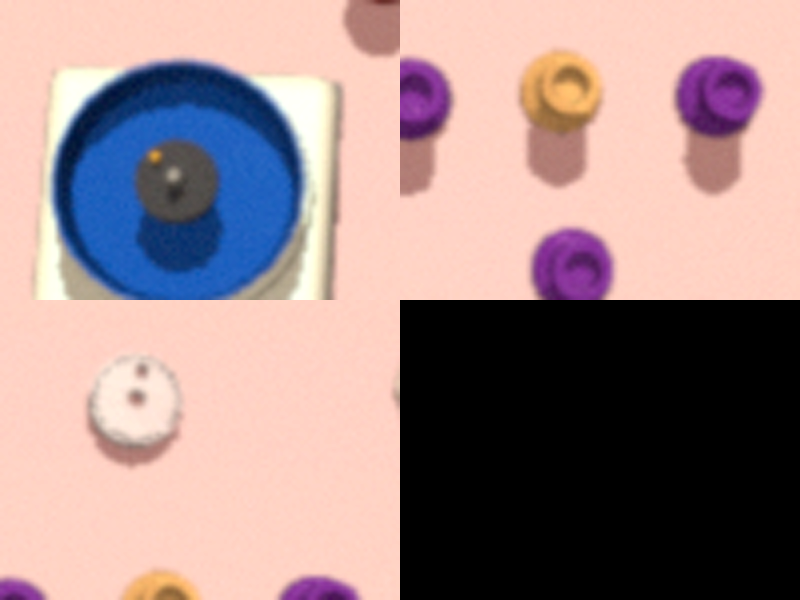

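Both are confirmed. The larger head at (359,235) has a slot about 10° clockwise of +x. The bare-wood candlestick at (366,287) is the only tan one. The brass pin is about 43° counter-clockwise of +x. I'm moving above the head now.

```bash
cat >> h.py <<'E'
def delta(p,yaw=None):
    "shift (cm, tool axes) and z turn (deg) to TCP p, tool x at world yaw"
    s=status.sense();R=np.array(s["tool_rot"]);d=R.T@(np.array(p)-s["tool_pos"])*100
    cy=np.degrees(np.arctan2(R[1,0],R[0,0]))
    print("t",round(s["time_s"],2),"pos",np.round(s["tool_pos"],4),"yaw",round(cy,2),"down",R[2].round(4),"shift",d.round(2),"turn",None if yaw is None else round(-((yaw-cy+180)%360-180),2),"q",np.round(s["q"],0),"F",s["ft_force"].round(1),"open",round(s["opening"],4))
E
python3 -m pendant '[[9.4,[-58.5,-41.3,0],[0,0,47]],[9.4,[-58.5,-41.3,0],[0,0,47]],[9.4,[-58.5,-41.3,0],[0,0,47]],[9.4,[-58.5,-41.3,0],[0,0,47]],[9.4,[-58.5,-41.3,0],[0,0,47]],[9.4,[-58.5,-41.3,0],[0,0,47]],[9.4,[-58.5,-41.3,0],[0,0,47]],[9.4,[-58.5,-41.3,0],[0,0,47]]]'
python3 -c "from h import *;delta((.602,-.076,.13),110)"
```

```text
time_s: 0.9
tool_pos: [0.4344, 0.1907, 0.2053]
tool_rot: [[-0.349, 0.937, -0.0], [0.937, 0.349, 0.0], [0.0, 0.0, -1.0]]
ft_force: [1.0, 0.1, -0.3]
opening: 0.0941
grip_force: 0.0
t 0.9 pos [0.4344 0.1907 0.2053] yaw 110.44 down [ 2.e-04  0.e+00 -1.e+00] shift [-30.85   6.39   7.53] turn 0.44 q [15.  7. 98.  0. 75. -5.] F [ 1.   0.1 -0.3] open 0.0941
```

```bash
python3 -m pendant '[[9.4,[-20,4.1,0],[0,0,0]],[9.4,[-20,4.1,0],[0,0,0]],[9.4,[-20,4.1,0],[0,0,0]],[9.4,[-20,4.1,0],[0,0,0]],[9.4,[-30.8,6.4,6],[0,0,0]],[9.4,[-30.8,6.4,6],[0,0,0]],[9.4,[-30.8,6.4,6],[0,0,0]],[9.4,[-30.8,6.4,6],[0,0,0]]]' >/dev/null
python3 - <<'E'
from h import *
delta((.602,-.076,.13),110)
im,d,K,D,T=grab("wrist"); cv2.imwrite("pics/w1.png",im); np.savez("w1.npz",im=im,d=d,K=K,D=D,T=T)
E
```

```text
t 1.7 pos [ 0.6015 -0.0767  0.1421] yaw 110.23 down [ 0.0016 -0.0041 -1.    ] shift [0.04 0.08 1.21] turn 0.23 q [-14.  21.  88.  -0.  71. -34.] F [-0.8  1.3 -0.6] open 0.094
```

View pics/w1.png

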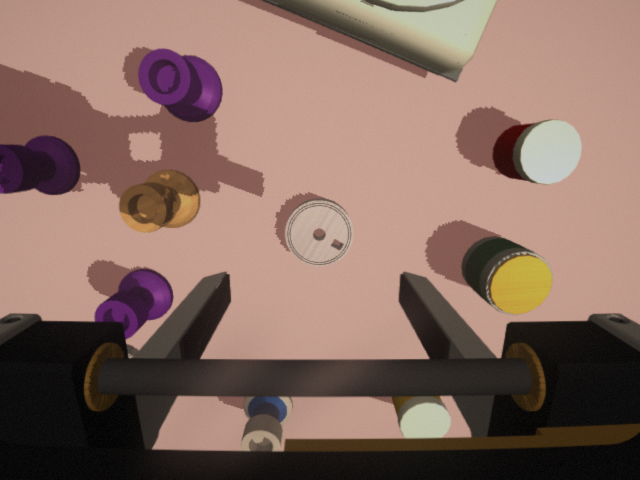

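The wrist view shows the head at (319,232), with the bore at its centre and the slot at (337,244). Measuring it.

```bash
python3 - <<'E'
from h import *
t=np.load("w1.npz");im=t["im"];c=(t["K"],t["D"],t["T"])
hsv=cv2.cvtColor(im,cv2.COLOR_BGR2HSV)
r=hsv[195:270,280:360];print(r[37,20],r[37,5],r[5,3])
m=np.zeros((480,640),np.uint8);m[195:270,280:360]=(r[...,1]<50)&(r[...,2]>90)
m=cv2.morphologyEx(m,cv2.MORPH_OPEN,np.ones((3,3)))
cs,_=cv2.findContours(m,cv2.RETR_EXTERNAL,cv2.CHAIN_APPROX_NONE);k=max(cs,key=cv2.contourArea)
e=cv2.fitEllipse(cv2.convexHull(k));print(e)
f=np.zeros_like(m);cv2.ellipse(f,(e[0],(e[1][0]-10,e[1][1]-10),e[2]),1,-1)
g=cv2.GaussianBlur(cv2.cvtColor(im,cv2.COLOR_BGR2GRAY),(3,3),0)
dk=((g<np.median(g[f>0])-35)&(f>0)).astype(np.uint8)
n,_,st,ce=cv2.connectedComponentsWithStats(dk)
h=plane(e[0],.016,*c)[0];print("head",h)
for i in range(1,n):
    if st[i,4]>8:
        p=plane(ce[i],.016,*c)[0];v=p-h;print(st[i,4],ce[i],p.round(4),np.hypot(*v[:2]).round(4),np.degrees(np.arctan2(v[1],v[0])).round(1))
P=pts(t["d"],*c);print(np.median(P[225:230,310:328,2]))
delta((h[0],h[1],.004),110)
E
```

```text
[ 10  51 195] [ 10  62 178] [  9  70 199]
((335.1491394042969, 222.8317108154297), (27.243669509887695, 40.363033294677734), 150.75997924804688)
head [ 0.61669344 -0.06200783  0.016     ]
0.016177605357775043
t 1.75 pos [ 0.6008 -0.0747  0.1435] yaw 110.29 down [ 0.0025 -0.0031 -1.    ] shift [ 0.61  1.97 13.94] turn 0.29 q [-14.  21.  88.   0.  72. -34.] F [-0.8 -0.3  0.2] open 0.0941
```

```bash
cat >> h.py <<'E'
def disc(t,box,zt,off):
    im=t["im"];c=(t["K"],t["D"],t["T"]);u0,v0,u1,v1=box
    P=pts(t["d"],*c);m=np.zeros((480,640),np.uint8);m[v0:v1,u0:u1]=(abs(P[v0:v1,u0:u1,2]-zt)<.006)
    cs,_=cv2.findContours(m,cv2.RETR_EXTERNAL,cv2.CHAIN_APPROX_NONE);k=max(cs,key=cv2.contourArea)
    w=plane(k[:,0].astype(float),zt,*c)[:,:2].astype(np.float32);(cx,cy),r=cv2.minEnclosingCircle(w);e=cv2.fitEllipse(w)
    h=np.array(e[0]);print("centre",h.round(4),"axes",np.round(e[1],4),"encl",round(cx,4),round(cy,4),round(r,4))
    f=np.zeros_like(m);cv2.drawContours(f,[cv2.convexHull(k)],-1,1,-1);f=cv2.erode(f,np.ones((9,9)))
    g=cv2.GaussianBlur(cv2.cvtColor(im,cv2.COLOR_BGR2GRAY),(3,3),0)
    dk=((g<np.median(g[f>0])-off)&(f>0)).astype(np.uint8)
    n,_,st,ce=cv2.connectedComponentsWithStats(dk)
    for i in range(1,n):
        if st[i,4]>8:
            p=plane(ce[i],zt,*c)[0,:2];v=p-h;print(st[i,4],ce[i].round(1),p.round(4),np.hypot(*v).round(4),np.degrees(np.arctan2(v[1],v[0])).round(1))
    return h
E
python3 - <<'E'
from h import *
t=np.load("w1.npz")
h=disc(t,(275,190,365,275),.016,40)
delta((h[0],h[1],.004),110)
E
```

```text
centre [ 0.6064 -0.0764] axes [0.0611 0.0618] encl 0.6065 -0.0763 0.0314
117 [318.8 234.4] [ 0.6066 -0.0771] 0.0007 -74.5
81 [336.9 244.6] [ 0.6255 -0.0804] 0.0194 -11.8
t 1.75 pos [ 0.6008 -0.0747  0.1435] yaw 110.29 down [ 0.0025 -0.0031 -1.    ] shift [-0.39  0.51 13.95] turn 0.29 q [-14.  21.  88.   0.  72. -34.] F [-0.8 -0.3  0.2] open 0.0941
```

The head passes the checks: 61–62 mm across, bore 0.7 mm from the centre, slot at 19 mm and −10°. I'm descending and gripping.

```bash
python3 -m pendant '[[9.4,[-0.3,0.5,4],[0,0,0.3]],[9.4,[-0.3,0.5,8],[0,0,0.3]],[9.4,[-0.3,0.5,11],[0,0,0.3]],[9.4,[-0.3,0.5,13],[0,0,0.3]],[9.4,[-0.3,0.5,13.7],[0,0,0.3]],[9.4,[-0.3,0.5,13.7],[0,0,0.3]],[7,[-0.3,0.5,13.7],[0,0,0.3]],[6,[-0.3,0.5,13.7],[0,0,0.3]]]' 15
python3 -c "from h import *;delta((.6065,-.0767,.005),110)"
```

```text
time_s: 2.55
tool_pos: [0.6084, -0.0747, 0.0102]
tool_rot: [[-0.345, 0.939, 0.003], [0.939, 0.345, -0.001], [-0.002, 0.003, -1.0]]
ft_force: [-0.4, -0.7, -0.8]
opening: 0.0813
grip_force: 0.0
t 2.55 pos [ 0.6084 -0.0747  0.0102] yaw 110.16 down [-0.0016  0.0028 -1.    ] shift [-0.13 -0.25  0.52] turn 0.16 q [-14.  28.  97.   0.  55. -34.] F [-0.4 -0.7 -0.8] open 0.0813
```

```bash
python3 -m pendant '[[7.5,[-0.1,-0.2,0.4],[0,0,0]],[7,[-0.1,-0.2,0.4],[0,0,0]],[5.8,[-0.1,-0.2,0.4],[0,0,0]],[5.8,[-0.1,-0.2,0.4],[0,0,0]],[5.8,[-0.1,-0.2,0.4],[0,0,0]],[5.8,[-0.1,-0.2,0.4],[0,0,0]]]' 15
python3 -c "from h import *;delta((.6065,-.0767,.005),110)"
```

```text
time_s: 3.15
tool_pos: [0.6056, -0.0765, 0.0046]
tool_rot: [[-0.344, 0.939, -0.0], [0.939, 0.344, -0.0], [-0.0, -0.0, -1.0]]
ft_force: [-0.7, 0.6, 2.4]
opening: 0.0619
grip_force: 15.0
t 3.15 pos [ 0.6056 -0.0765  0.0046] yaw 110.14 down [-0.e+00 -1.e-04 -1.e+00] shift [-0.06  0.08 -0.04] turn 0.14 q [-14.  28.  97.  -0.  54. -34.] F [-0.7  0.6  2.4] open 0.0619
```

```bash
python3 -m pendant '[[5.8,[0,0,-3],[0,0,0]],[5.8,[0,0,-8],[0,0,0]],[5.8,[0,0,-13],[0,0,0]],[5.8,[3,1,-17],[0,0,0]],[5.8,[8,3,-19.5],[0,0,0]],[5.8,[12,4.5,-19.5],[0,0,0]],[5.8,[14.8,5.5,-19.5],[0,0,0]],[5.8,[14.8,5.5,-19.5],[0,0,0]]]' 25
python3 -m pendant '[[5.8,[0,0,0],[0,0,0]],[5.8,[0,0,0],[0,0,0]]]' >/dev/null
python3 - <<'E'
from h import *
im,d,K,D,T=grab("wrist"); cv2.imwrite("pics/w2.png",im); np.savez("w2.npz",im=im,d=d,K=K,D=D,T=T)
delta((.573,.175,.2))
E
```

```text
time_s: 3.95
tool_pos: [0.6059, 0.086, 0.1996]
tool_rot: [[-0.349, 0.937, 0.0], [0.937, 0.349, 0.002], [0.002, 0.001, -1.0]]
ft_force: [-0.7, -0.0, -0.4]
opening: 0.0619
grip_force: 25.0
t 4.2 pos [0.6062 0.0802 0.199 ] yaw 110.06 down [-3.e-04 -9.e-04 -1.e+00] shift [10.05  0.13 -0.1 ] turn None q [  1.  19.  82.  -0.  79. -19.] F [-0.8 -1.4 -0.8] open 0.0618
```

View pics/w2.png

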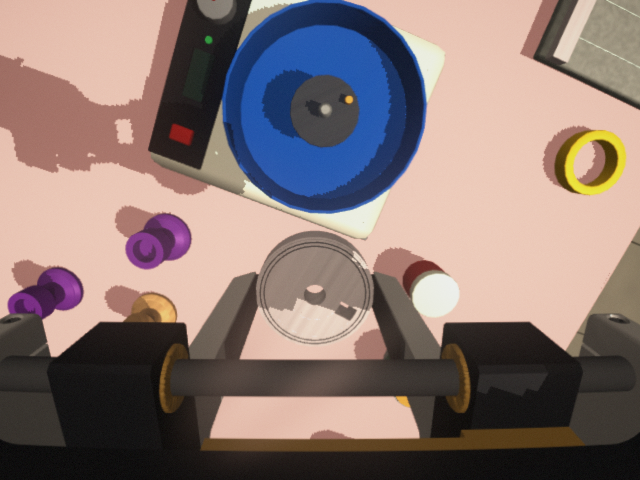

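The wrist view shows the collar at (325,110), the spindle tip at (326,109) and the brass pin at (349,99). The held head's bore is at (316,292) and its slot at (345,311). Measuring all of them.

```bash
python3 - <<'E'
from h import *
t=np.load("w2.npz");im=t["im"];c=(t["K"],t["D"],t["T"])
hsv=cv2.cvtColor(im,cv2.COLOR_BGR2HSV)
P=pts(t["d"],*c)
# collar
b=(slice(60,165),slice(275,375))
m=np.zeros((480,640),np.uint8);m[b]=abs(P[b][...,2]-.106)<.008
m=cv2.morphologyEx(m,cv2.MORPH_CLOSE,np.ones((5,5)))
cs,_=cv2.findContours(m,cv2.RETR_EXTERNAL,cv2.CHAIN_APPROX_NONE);k=max(cs,key=cv2.contourArea)
e=cv2.fitEllipse(plane(k[:,0].astype(float),.106,*c)[:,:2].astype(np.float32));C=np.array(e[0]);print("collar",e, "z",np.median(P[b][...,2][m[b]>0]))
p=np.zeros_like(m);p[b]=(hsv[b][...,1]>120)&(hsv[b][...,2]>110)&(hsv[b][...,0]<35)
n,_,st,ce=cv2.connectedComponentsWithStats(p);i=1+st[1:,4].argmax();q=plane(ce[i],.112,*c)[0,:2];v=q-C
print("pin",st[i,4],ce[i],np.hypot(*v),np.degrees(np.arctan2(v[1],v[0])))
tip=np.zeros_like(m);z=P[...,2];tip[95:125,310:342]=z[95:125,310:342]>.1165
ce2=np.argwhere(tip).mean(0)[::-1];print("tip",tip.sum(),ce2,plane(ce2,.121,*c))
h=disc(t,(245,225,390,350),.2104,45)
E
```

```text
collar ((0.5797761082649231, 0.1773555427789688), (0.050330374389886856, 0.05106787011027336), 108.12742614746094) z 0.10615832548839671
pin 56 [348.5         99.28571429] 0.018777644428801345 44.13369338986674
tip 167 [324.77844311 109.88023952] [[0.57981937 0.17676541 0.121     ]]
centre [0.6074 0.0814] axes [0.0614 0.0669] encl 0.6064 0.0869 0.0374
91 [253.9 284.1] [0.5759 0.0749] 0.0321 -168.4
151 [375.4 287.4] [0.6358 0.0949] 0.0315 25.5
```

```bash
python3 - <<'E'
from h import *
t=np.load("w2.npz");im=t["im"];c=(t["K"],t["D"],t["T"])
g=cv2.cvtColor(im,cv2.COLOR_BGR2GRAY)
a=plane([(316,292),(345,311)],.2104,*c)[:,:2];print(a,np.hypot(*(a[1]-a[0])),np.degrees(np.arctan2(*(a[1]-a[0])[::-1])))
# rim: top face bottom/top of ring by depth
P=pts(t["d"],*c);m=np.zeros((480,640),np.uint8);m[225:350,262:368]=abs(P[225:350,262:368,2]-.2104)<.004
ys,xs=np.nonzero(m);w=P[ys,xs];print("z",np.median(w[:,2]));
s=status.sense();R=np.array(s["tool_rot"])
tc=(P[ys,xs]-s["tool_pos"])@R; print("tool x range of face",np.percentile(tc[:,0],[.5,99.5]))
cr=im[225:350,245:390];cv2.imwrite("pics/c2.png",cv2.resize(cv2.convertScaleAbs(cr,alpha=1.3),None,fx=5,fy=4.8,interpolation=cv2.INTER_CUBIC)[:600])
print(((a[0]-np.array(s["tool_pos"])[:2])@R[:2,:2]))
E
```

```text
[[0.60768651 0.08187421]
 [0.62589738 0.07693476]] 0.018868868387245673 -15.175602452451596
z 0.21050344082511172
tool x range of face [-0.02982663  0.03009982]
[0.00108308 0.00193854]
```

View pics/c2.png

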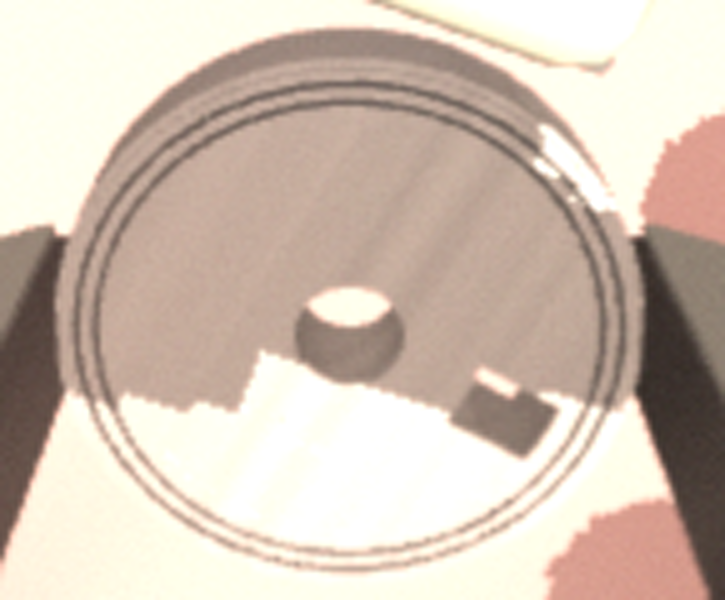

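The bore is centred at tool (0,~0) within about 1 mm and the slot is about −11°. The spindle is at about (0.579,0.177) and the pin at 44°, so I need roughly a 55° counter-clockwise turn. I'm hovering above the spindle.

```bash
python3 - <<'E'
from h import *
t=np.load("w2.npz");c=(t["K"],t["D"],t["T"])
a=plane([(315,294.3),(346,311.2)],.2104,*c)[:,:2];v=a[1]-a[0];print(np.hypot(*v),np.degrees(np.arctan2(v[1],v[0])))
delta((.5787,.1766,.145),165)
E
python3 -m pendant '[[5.8,[4,0,0],[0,0,-8.5]],[5.8,[8,0,0],[0,0,-17]],[5.8,[10,0,1],[0,0,-25.5]],[5.8,[10,0,3],[0,0,-34]],[5.8,[10,0.5,5],[0,0,-42]],[5.8,[10,0.6,5.4],[0,0,-50]],[5.8,[10,0.6,5.4],[0,0,-55]],[5.8,[10,0.6,5.4],[0,0,-55]]]' 25
python3 -m pendant '[[5.8,[0,0,0],[0,0,0]],[5.8,[0,0,0],[0,0,0]]]' >/dev/null
python3 -c "from h import *;delta((.5787,.1766,.125),165)"
```

```text
0.01911259945665451 -10.452817134606892
t 4.2 pos [0.6062 0.0802 0.199 ] yaw 110.06 down [-3.e-04 -9.e-04 -1.e+00] shift [10.    0.72  5.4 ] turn -54.94 q [  1.  19.  82.  -0.  79. -19.] F [-0.8 -1.4 -0.8] open 0.0618
time_s: 5.0
tool_pos: [0.5777, 0.176, 0.1449]
tool_rot: [[-0.966, 0.259, -0.001], [0.259, 0.966, -0.0], [0.001, -0.001, -1.0]]
ft_force: [0.6, -0.6, -2.3]
opening: 0.0617
grip_force: 25.0
t 5.2 pos [0.5778 0.1769 0.1457] yaw 165.01 down [-3.e-04  2.e-04 -1.e+00] shift [-0.1  -0.    2.07] turn 0.01 q [ 10.  20.  88.   0.  71. -65.] F [-0.1  0.2 -0.5] open 0.0616
```

```bash
python3 -m pendant '[[5.8,[-0.1,0,0.5],[0,0,0]],[5.8,[-0.1,0,1.2],[0,0,0]],[5.8,[-0.1,0,1.8],[0,0,0]],[5.8,[-0.1,0,1.8],[0,0,0]],[5.8,[-0.1,0,1.8],[0,0,0]]]' 15
python3 -m pendant '[[5.8,[0,0,0.3],[0,0,0]],[5.8,[0,0,0.5],[0,0,0]],[5.8,[0,0,0.7],[0,0,0]],[5.8,[0,0,0.7],[0,0,0]]]' 15
python3 -c "from h import *;delta((.5787,.1766,.1106),165)"
```

```text
time_s: 5.7
tool_pos: [0.5782, 0.1772, 0.1271]
tool_rot: [[-0.967, 0.256, -0.001], [0.256, 0.967, -0.0], [0.001, -0.0, -1.0]]
ft_force: [-0.3, 0.8, -1.5]
opening: 0.0618
grip_force: 15.0
time_s: 6.1
tool_pos: [0.5784, 0.1773, 0.1202]
tool_rot: [[-0.967, 0.257, -0.0], [0.257, 0.967, 0.0], [0.0, 0.0, -1.0]]
ft_force: [0.9, 0.6, -0.5]
opening: 0.0618
grip_force: 15.0
t 6.1 pos [0.5784 0.1773 0.1202] yaw 165.13 down [ 2.e-04  2.e-04 -1.e+00] shift [-0.04 -0.06  0.96] turn 0.13 q [ 10.  22.  90.   0.  68. -65.] F [ 0.9  0.6 -0.5] open 0.0618
```

```bash
python3 -m pendant '[[5.8,[0,0,0.15],[0,0,0]],[5.8,[0,0,0.3],[0,0,0]],[5.8,[0,0,0.3],[0,0,0]],[5.8,[0,0,0.3],[0,0,0]]]' 10
python3 -m pendant '[[5.8,[0,0,0.1],[0,0,0]],[5.8,[0,0,0.2],[0,0,0]],[5.8,[0,0,0.2],[0,0,0]],[5.8,[0,0,0.2],[0,0,0]]]' 8
python3 -c "from h import *;delta((.5787,.1766,.1106),165)"
```

```text
time_s: 6.5
tool_pos: [0.5785, 0.1773, 0.1174]
tool_rot: [[-0.967, 0.257, -0.0], [0.257, 0.967, 0.0], [0.0, 0.0, -1.0]]
ft_force: [0.4, 0.2, -0.4]
opening: 0.0614
grip_force: 10.0
time_s: 6.9
tool_pos: [0.5785, 0.1773, 0.1154]
tool_rot: [[-0.967, 0.257, 0.0], [0.257, 0.967, 0.0], [-0.0, 0.0, -1.0]]
ft_force: [0.3, 2.1, -0.4]
opening: 0.0617
grip_force: 8.0
t 6.9 pos [0.5785 0.1773 0.1154] yaw 165.13 down [-0.e+00  2.e-04 -1.e+00] shift [-0.04 -0.06  0.48] turn 0.13 q [ 10.  22.  90.   0.  68. -65.] F [ 0.3  2.1 -0.4] open 0.0617
```

```bash
python3 -m pendant '[[5.8,[0,0,0.1],[0,0,0]],[5.8,[0,0,0.2],[0,0,0]],[5.8,[0,0,0.2],[0,0,0]]]' 6
python3 -m pendant '[[5.8,[0,0,0.1],[0,0,0]],[5.8,[0,0,0.2],[0,0,0]],[5.8,[0,0,0.2],[0,0,0]]]' 5
python3 -c "from h import *;delta((.5787,.1766,.1106),165)"
```

```text
time_s: 7.2
tool_pos: [0.5785, 0.1773, 0.1134]
tool_rot: [[-0.967, 0.257, 0.0], [0.257, 0.967, 0.0], [0.0, 0.0, -1.0]]
ft_force: [1.0, 1.4, -1.1]
opening: 0.0618
grip_force: 6.0
time_s: 7.5
tool_pos: [0.5785, 0.1773, 0.1113]
tool_rot: [[-0.967, 0.256, -0.0], [0.256, 0.967, 0.0], [0.0, 0.0, -1.0]]
ft_force: [0.5, 1.0, -1.1]
opening: 0.0617
grip_force: 5.0
t 7.5 pos [0.5785 0.1773 0.1113] yaw 165.14 down [ 1.e-04  2.e-04 -1.e+00] shift [-0.04 -0.06  0.07] turn 0.14 q [ 10.  22.  91.   0.  67. -65.] F [ 0.5  1.  -1.1] open 0.0617
```

There was no resistance all the way down. I'm releasing, backing straight up and checking.

```bash
python3 -m pendant '[[9,[0,0,0],[0,0,0]],[9,[0,0,0],[0,0,0]],[9,[0,0,0],[0,0,0]],[9,[0,0,0],[0,0,0]],[9,[0,0,-2],[0,0,0]],[9,[0,0,-6],[0,0,0]],[9,[0,0,-10],[0,0,0]],[9,[0,0,-10],[0,0,0]]]'
python3 -m pendant '[[9,[0,0,0],[0,0,0]],[9,[0,0,0],[0,0,0]]]' >/dev/null
python3 - <<'E'
from h import *
im,d,K,D,T=grab("wrist"); np.savez("w3.npz",im=im,d=d,K=K,D=D,T=T); cv2.imwrite("pics/w3.png",im)
P=pts(d,K,D,T);b=(slice(140,330),slice(220,420));z=P[b][...,2];w=P[b][(z>.100)&(z<.135)]
w=w[np.hypot(w[:,0]-.579,w[:,1]-.177)<.028]
A=np.c_[w[:,:2]-[.579,.177],np.ones(len(w))];k=np.linalg.lstsq(A,w[:,2],rcond=None)[0];print("face z",k[2],"tilt",k[:2],"med",np.median(w[:,2]),len(w))
E
```

```text
time_s: 8.3
tool_pos: [0.582, 0.1779, 0.2178]
tool_rot: [[-0.966, 0.256, 0.012], [0.256, 0.967, 0.002], [-0.011, 0.005, -1.0]]
ft_force: [0.3, 0.9, 0.0]
opening: 0.0898
grip_force: 0.0
face z 0.12187840657095429 tilt [-0.01795242 -0.01300851] med 0.12216550727386583 3709
```

View pics/w3.png

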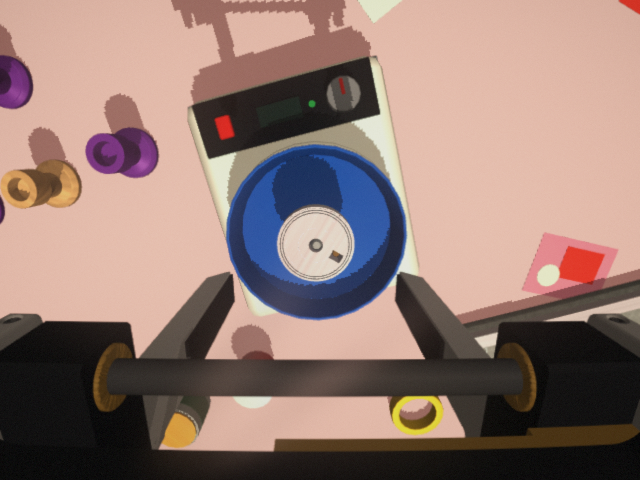

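The face height is 0.122 m and level, so the head is home on the collar, with the spindle showing in the bore at (316,245). Next is the wooden candlestick, at (62,185) here.

```bash
python3 -m pendant '[[9,[0.7,-4.8,0],[0,0,8]],[9,[1.4,-9.6,0],[0,0,16]],[9,[2.1,-14.4,0],[0,0,24]],[9,[2.8,-19.2,0],[0,0,32]],[9,[3.5,-24,0],[0,0,40]],[9,[4.2,-28.7,2],[0,0,48]],[9,[4.2,-28.7,6],[0,0,55]],[9,[4.2,-28.7,6],[0,0,55]]]'
python3 -m pendant '[[7,[0,0,0],[0,0,0]],[7,[0,0,0],[0,0,0]]]' >/dev/null
python3 - <<'E'
from h import *
im,d,K,D,T=grab("wrist"); np.savez("w4.npz",im=im,d=d,K=K,D=D,T=T); cv2.imwrite("pics/w4.png",im)
hsv=cv2.cvtColor(im,cv2.COLOR_BGR2HSV);P=pts(d,K,D,T)
m=((abs(P[...,2]-.058)<.004)&(hsv[...,0]>8)&(hsv[...,0]<25)&(hsv[...,1]>80)).astype(np.uint8);m[330:]=0
cs,_=cv2.findContours(m,cv2.RETR_EXTERNAL,cv2.CHAIN_APPROX_NONE)
for k in cs:
    if len(k)>30:
        e=cv2.fitEllipse(plane(k[:,0].astype(float),.058,K,D,T)[:,:2].astype(np.float32));print(k[:,0].mean(0),e)
delta(tuple(e[0])+(.029,),110)
E
```

```text
time_s: 9.35
tool_pos: [0.459, -0.0891, 0.1465]
tool_rot: [[-0.341, 0.94, -0.012], [0.94, 0.341, 0.004], [0.008, -0.01, -1.0]]
ft_force: [-1.2, 0.5, -0.4]
opening: 0.09
grip_force: 0.0
[632.2345679 307.2962963] ((0.7566137313842773, -0.048510823398828506), (0.019688334316015244, 0.03156992048025131), 39.264095306396484)
[311.34645669 247.81102362] ((0.4667399525642395, -0.09527696669101715), (0.03702910989522934, 0.03781101852655411), 20.49671173095703)
t 9.6 pos [ 0.4658 -0.0889  0.1528] yaw 110.31 down [-0.0014  0.0021 -1.    ] shift [-0.61 -0.16 12.38] turn 0.31 q [-19.   9. 103.   0.  68. -40.] F [-0.1  0.4 -0.2] open 0.0733
```

View pics/w4.png

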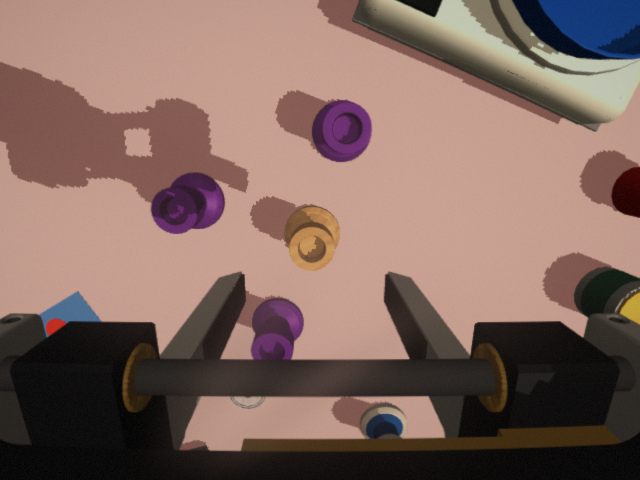

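The wooden cup is at (311,247) and is 37.5 mm across, which matches. Its purple neighbours are clear of the finger path. Grasping the cup.

```bash
python3 -m pendant '[[7,[-0.6,-0.2,3],[0,0,0]],[7,[-0.6,-0.2,7],[0,0,0]],[7,[-0.6,-0.2,10.5],[0,0,0]],[7,[-0.6,-0.2,12],[0,0,0]],[7,[-0.6,-0.2,12.2],[0,0,0]],[7,[-0.6,-0.2,12.2],[0,0,0]],[7,[-0.6,-0.2,12.2],[0,0,0]]]'
python3 -c "from h import *;delta((.4667,-.0953,.030),110)"
```

```text
time_s: 10.3
tool_pos: [0.4662, -0.0959, 0.031]
tool_rot: [[-0.345, 0.938, 0.003], [0.938, 0.345, -0.001], [-0.002, 0.003, -1.0]]
ft_force: [-0.8, 0.1, -0.0]
opening: 0.07
grip_force: 0.0
t 10.3 pos [ 0.4662 -0.0959  0.031 ] yaw 110.2 down [-0.0021  0.0027 -1.    ] shift [0.03 0.07 0.1 ] turn 0.2 q [-20.  17. 113.   0.  50. -40.] F [-0.8  0.1 -0. ] open 0.07
```

```bash
python3 -m pendant '[[5,[0,0,0],[0,0,0]],[3.2,[0,0,0],[0,0,0]],[3.2,[0,0,0],[0,0,0]],[3.2,[0,0,0],[0,0,0]],[3.2,[0,0,0],[0,0,0]],[3.2,[0,0,0],[0,0,0]],[3.2,[0,0,0],[0,0,0]]]' 12
python3 -c "from h import *;delta((.4667,-.0953,.030),110)"
```

```text
time_s: 11.0
tool_pos: [0.4646, -0.0958, 0.0297]
tool_rot: [[-0.344, 0.939, 0.0], [0.939, 0.344, -0.0], [-0.0, 0.0, -1.0]]
ft_force: [0.2, -0.3, 2.8]
opening: 0.0375
grip_force: 12.0
t 11.0 pos [ 0.4646 -0.0958  0.0297] yaw 110.13 down [-2.e-04  4.e-04 -1.e+00] shift [-0.03  0.21 -0.03] turn 0.13 q [-20.  17. 113.   0.  50. -40.] F [ 0.2 -0.3  2.8] open 0.0375
```

```bash
python3 -m pendant '[[3.2,[0,0,-3],[0,0,0]],[3.2,[0,0,-7],[0,0,0]],[3.2,[0,0,-11],[0,0,0]],[3.2,[2,1.8,-15],[0,0,0]],[3.2,[5,4.6,-17],[0,0,0]],[3.2,[8.3,7.7,-17],[0,0,0]],[3.2,[11.6,10.8,-17],[0,0,0]],[3.2,[14.9,13.8,-17],[0,0,0]]]' 20
python3 -m pendant '[[3.2,[3,2.8,0],[0,0,0]],[3.2,[5.5,5,0],[0,0,0]],[3.2,[6.8,6.3,0],[0,0,0]],[3.2,[6.8,6.3,0],[0,0,0]],[3.2,[6.8,6.3,0],[0,0,0]],[3.2,[6.8,6.3,0],[0,0,0]]]' >/dev/null
python3 - <<'E'
from h import *
delta((.5785,.1773,.153))
im,d,K,D,T=grab("wrist");P=pts(d,K,D,T)
m=(abs(P[...,2]-.122)<.004).astype(np.uint8);cs,_=cv2.findContours(m,cv2.RETR_EXTERNAL,cv2.CHAIN_APPROX_NONE)
print([ (len(k),plane(k[:,0].mean(0),.122,K,D,T)) for k in cs if len(k)>40])
zt=status.sense()["tool_pos"][2]+.0283
m=(abs(P[...,2]-zt)<.005).astype(np.uint8);m[:,:250]=0;m[:,390:]=0;m[345:]=0
ys,xs=np.nonzero(m);s=status.sense();tc=(P[ys,xs]-s["tool_pos"])@np.array(s["tool_rot"]);print(len(ys),np.percentile(tc,[1,99],axis=0))
cv2.imwrite("pics/w5.png",im)
E
```

```text
time_s: 11.8
tool_pos: [0.543, 0.0933, 0.1994]
tool_rot: [[-0.344, 0.939, 0.0], [0.939, 0.344, -0.0], [-0.0, 0.0, -1.0]]
ft_force: [0.5, 0.2, -0.9]
opening: 0.0376
grip_force: 20.0
t 12.4 pos [0.5778 0.1755 0.1994] yaw 110.05 down [-7.0e-04 -1.1e-03 -1.0e+00] shift [0.15 0.13 4.64] turn None q [ 10.  19.  83.  -0.  78. -10.] F [-0.4 -0.3 -0.8] open 0.0378
[(221, array([[0.57586879, 0.19053051, 0.122     ]]))]
3912 [[-0.01842488 -0.02719564 -0.03263449]
 [ 0.01786739  0.02948818 -0.02349912]]
```

View pics/w5.png

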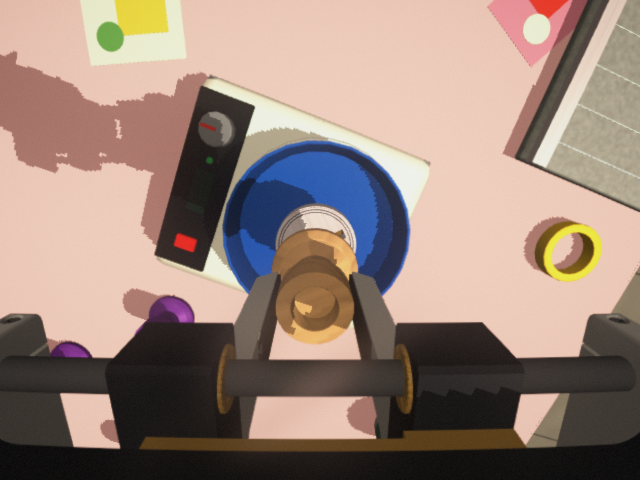

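The candlestick hangs upright over the head, with its cup at (315,308) and centred in the tool to 0.3 mm. Lowering it.

```bash
python3 -m pendant '[[3.2,[0.15,0.1,1.5],[0,0,0]],[3.2,[0.15,0.1,3],[0,0,0]],[3.2,[0.15,0.1,4],[0,0,0]],[3.2,[0.15,0.1,4.4],[0,0,0]],[3.2,[0.15,0.1,4.5],[0,0,0]],[3.2,[0.15,0.1,4.5],[0,0,0]],[3.2,[0.15,0.1,4.5],[0,0,0]]]'
python3 -c "from h import *;delta((.5785,.1773,.1517))"
```

```text
time_s: 13.15
tool_pos: [0.5794, 0.179, 0.1552]
tool_rot: [[-0.344, 0.939, 0.001], [0.939, 0.344, 0.0], [-0.0, 0.001, -1.0]]
ft_force: [0.2, 0.1, -0.6]
opening: 0.0374
grip_force: 20.0
t 13.15 pos [0.5794 0.179  0.1552] yaw 110.13 down [-2.0e-04  1.4e-03 -1.0e+00] shift [-0.13 -0.14  0.35] turn None q [ 11.  20.  87.   0.  73. -10.] F [ 0.2  0.1 -0.6] open 0.0374
```

```bash
python3 -m pendant '[[3.2,[-0.1,-0.1,0.2],[0,0,0]],[3.2,[-0.1,-0.1,0.3],[0,0,0]],[3.2,[-0.1,-0.1,0.35],[0,0,0]],[3.2,[-0.1,-0.1,0.35],[0,0,0]],[3.2,[-0.1,-0.1,0.35],[0,0,0]]]' 10
python3 -c "from h import *;delta((.5785,.1773,.1517))"
```

```text
time_s: 13.65
tool_pos: [0.5784, 0.1776, 0.1516]
tool_rot: [[-0.344, 0.939, 0.001], [0.939, 0.344, -0.0], [-0.0, 0.001, -1.0]]
ft_force: [-1.4, -0.7, 4.9]
opening: 0.0378
grip_force: 10.0
t 13.65 pos [0.5784 0.1776 0.1516] yaw 110.14 down [-2.e-04  6.e-04 -1.e+00] shift [-0.03  0.   -0.01] turn None q [ 10.  20.  87.  -0.  72. -10.] F [-1.4 -0.7  4.9] open 0.0378
```

Light contact of about 5 N. I'm opening, backing up and looking.

```bash
python3 -m pendant '[[5,[0,0,0],[0,0,0]],[7,[0,0,0],[0,0,0]],[7,[0,0,0],[0,0,0]],[7,[0,0,0],[0,0,0]],[7,[0,0,-2],[0,0,0]],[7,[0,0,-6],[0,0,0]],[7,[0,0,-11],[0,0,0]],[7,[0,0,-11],[0,0,0]]]'
python3 -m pendant '[[7,[0,0,0],[0,0,0]],[7,[0,0,0],[0,0,0]],[7,[0,0,0],[0,0,0]]]' >/dev/null
python3 - <<'E'
from h import *
im,d,K,D,T=grab("wrist");cv2.imwrite("pics/w6.png",im);P=pts(d,K,D,T)
for zt,r,n in [(.180,.019,"cup"),(.122,.031,"head"),(.098,.079,"pan")]:
    m=(abs(P[...,2]-zt)<.004).astype(np.uint8)
    m[330:]=0;n_,l,st,ce=cv2.connectedComponentsWithStats(m);i=1+st[1:,4].argmax();k=cv2.findContours((l==i).astype(np.uint8),0,1)[0][0]
    e=cv2.fitEllipse(plane(k[:,0].astype(float),zt,K,D,T)[:,:2].astype(np.float32));print(n,np.round(e[0],4),np.round(e[1],4),"z",np.median(P[l==i][:,2]).round(4))
delta((.5785,.1773,.1517))
E
```

```text
time_s: 14.45
tool_pos: [0.582, 0.1785, 0.2683]
tool_rot: [[-0.344, 0.939, 0.014], [0.939, 0.344, 0.003], [-0.002, 0.014, -1.0]]
ft_force: [1.7, 0.2, -0.4]
opening: 0.0701
grip_force: 0.0
cup [0.5796 0.1777] [0.037  0.0378] z 0.1801
head [0.5799 0.1765] [0.0588 0.0599] z 0.122
pan [0.5799 0.1775] [0.156  0.1562] z 0.0976
t 14.8 pos [0.5774 0.1775 0.2591] yaw 110.14 down [ 6.0e-04 -3.3e-03 -1.0e+00] shift [-0.06  0.13 10.74] turn None q [ 10.  17.  77.   0.  86. -10.] F [ 0.2 -0.4  0.2] open 0.0699
```

View pics/w6.png

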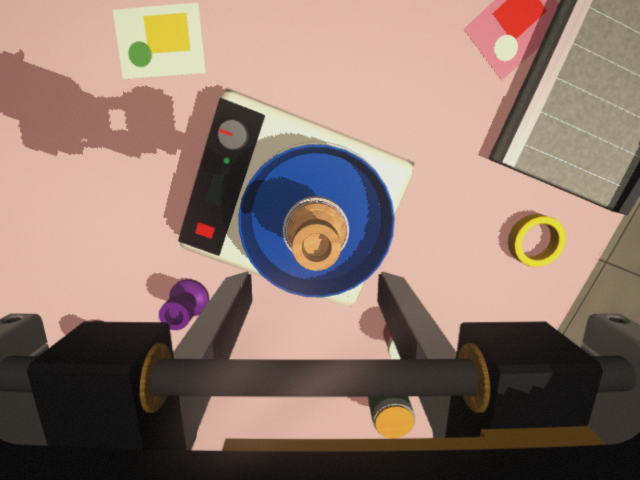

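The candlestick stands upright at (316,240), with its top at 0.180 m and within about 1.5 mm of the head's centre. The head is still home at 0.122 m and the gripper is clear. Handing in.

```bash
python3 -c "from rig import ctrl;print(ctrl.close_job())"
```

```text
the job is handed in; nothing more can be done
None
```

The larger head sits home and level on the collar over the drive pin, the bare-wood candlestick stands upright within about 1.5 mm of its centre, everything is released and the job is handed in at about 15 s; no verdict came back.

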